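Find and mark the tired flexure blade

TASK

One of the three flexure blades clamped on the test plate has lost about half its stiffness. Press the button on each blade's free end down until the blade meets its stop, first the left one (seen from the robot), then the middle, then the right, feeling how hard each pushes back; never load a blade with more than about 25 N. Then mark the softest one by slipping the loose aluminium collar over the post on its clamp, all the way down, let go of it, and leave everything else where it is.

Things in the scene. Friction and masses are not known exactly. Their poses are not given: they have to be found in the camera images.
- plate: fixed brass-coloured rectangular test plate, 160 (its x) x 300 (its y) x 12 mm thick, lying on the bench; carries the three blade holders in a row along its y, 95 mm apart; origin at the centre of its underside; at zero yaw its x points away from the robot and its y to the left
- place_left (a point): point of the plate that marks the left holder's place (plate y = +95 mm): at the foot of that holder's post, on the post's axis, 71.5 mm above the bench
- place_middle (a point): point of the plate that marks the middle holder's place (plate y = 0): at the foot of that holder's post, on the post's axis, 71.5 mm above the bench
- place_right (a point): point of the plate that marks the right holder's place (plate y = -95 mm): at the foot of that holder's post, on the post's axis, 71.5 mm above the bench
- blade_a (a joint): bending (rad) of holder a's spring blade: 0 = free, level; grows as the tip goes down, about the clamp's edge 80 mm from the button. Rubber-faced stop at 0.100 (button 8 mm lower), beyond it the force climbs steeply, 5 to 20 N per mm. Force grows in proportion to bending; a good blade needs 8 to 10 N at the stop, a tired one about half. All look alike; which holder is at which place changes
- button_a (a point): centre of the top face of the round steel button (24 mm diameter, 4 mm high) on the free end of the blade of holder a; 63.5 mm above the bench when the blade is free; moves with the blade. The blade is 24 mm wide, 2.5 mm thick and 93 mm long from the clamp and points along the plate's +x
- post_a (a point): foot of the steel post (12 mm diameter, 26 mm high) that stands on top of the clamp of holder a: on the post's axis, on the clamp's flat top (40 x 44 mm), 71.5 mm above the bench; z up along the post; the post lies 100 mm from the button, towards the plate's -x. Holder (fixed): aluminium, 130 x 44 mm foot
- blade_b (a joint): bending (rad) of holder b's spring blade: 0 = free, level; grows as the tip goes down, about the clamp's edge 80 mm from the button. Rubber-faced stop at 0.100 (button 8 mm lower), beyond it the force climbs steeply, 5 to 20 N per mm. Force grows in proportion to bending; a good blade needs 8 to 10 N at the stop, a tired one about half. All look alike; which holder is at which place changes
- button_b (a point): centre of the top face of the round steel button (24 mm diameter, 4 mm high) on the free end of the blade of holder b; 63.5 mm above the bench when the blade is free; moves with the blade. The blade is 24 mm wide, 2.5 mm thick and 93 mm long from the clamp and points along the plate's +x
- post_b (a point): foot of the steel post (12 mm diameter, 26 mm high) that stands on top of the clamp of holder b: on the post's axis, on the clamp's flat top (40 x 44 mm), 71.5 mm above the bench; z up along the post; the post lies 100 mm from the button, towards the plate's -x. Holder (fixed): aluminium, 130 x 44 mm foot
- blade_c (a joint): bending (rad) of holder c's spring blade: 0 = free, level; grows as the tip goes down, about the clamp's edge 80 mm from the button. Rubber-faced stop at 0.100 (button 8 mm lower), beyond it the force climbs steeply, 5 to 20 N per mm. Force grows in proportion to bending; a good blade needs 8 to 10 N at the stop, a tired one about half. All look alike; which holder is at which place changes
- button_c (a point): centre of the top face of the round steel button (24 mm diameter, 4 mm high) on the free end of the blade of holder c; 63.5 mm above the bench when the blade is free; moves with the blade. The blade is 24 mm wide, 2.5 mm thick and 93 mm long from the clamp and points along the plate's +x
- post_c (a point): foot of the steel post (12 mm diameter, 26 mm high) that stands on top of the clamp of holder c: on the post's axis, on the clamp's flat top (40 x 44 mm), 71.5 mm above the bench; z up along the post; the post lies 100 mm from the button, towards the plate's -x. Holder (fixed): aluminium, 130 x 44 mm foot
- collar_center (a point): centre (half-way up) of the loose plain aluminium collar: a ring of 34 mm outside diameter, 17 mm bore, 30 mm high, about 60 g, standing on the bench to the right of the plate with its bore upright (z along the bore); the only ring there
- collar: the same collar; origin at the centre of its underside
- lens_cell: bystander: stepped black plastic disc, 48 mm diameter, 26 mm high, no hole; origin under its centre
- stud: bystander: steel stud with a 32 mm round foot and a 14 mm shank, 45 mm high; origin under its centre
- screw_a: bystander: dark cap screw standing on its head (18 mm diameter, 30 mm high) on the plate between the left and middle holders; origin under its centre
- screw_b: bystander: dark cap screw standing on its head (18 mm diameter, 30 mm high) on the plate between the middle and right holders; origin under its centre
- driver: bystander: screwdriver 170 mm long, lying on the bench left of the plate; origin under its middle
- screw_tray: bystander: blue open tray 100 x 140 x 30 mm, left of the plate; origin under its centre
There are look-alikes about, which are no part of the job. What is shaped like the collar but green is not meant.

How it is judged:
By the outcome, as a careful person would: the job done as asked, in the order asked, and still so for the second after the job is handed in, with the robot touching nothing.
It also fails if it takes over 67 s, if anything falls off the work surface, if the arm or the gripper's body presses on something with over 40 N, if the wrist force passes 120 N, or if a joint passes its speed limit or range.

ROBOT

A 6-joint arm with a two-finger parallel gripper is mounted at the origin on the work surface. World frame = base frame: x ahead of the robot, y to its left, z up, the work surface at z = 0. Lengths are in m, angles in degrees, forces in N, time in s.
With the tool pointing down it reaches from about 0.25 to 0.8 m from the base axis. Payload 8.5 kg.
Tool frame: the origin (TCP) lies midway between the tips of the shut fingers; the grasp point (between the pads) lies 19 mm behind it; z points along the fingers, y is the line along which they close (so a half turn about z gives the same grasp; the last joint's range is limited). The gripper opens to 85 mm and grips with 20 to 120 N. Pads are 22 mm wide; open, the fingers measure 114 mm over their backs; the gripper's body (76 mm by 85 mm) begins 54 mm behind the grasp point. The pads swing forward as they close: fully open they stand 13 mm farther back than shut.
Start: joints at [63.369, 13.648, -0.773, 75.585, 0, 90], TCP at [0.235, 0.469, 0.231] pointing down, gripper open.
Joint ranges: [-152.45, 152.45], [-59.26, 108.67], [-65.41, 83.53], [-104.44, 129.93], [-82.83, 76.93], [-180, 180]. Speed limits (degrees/s): [127.2, 127.2, 159.86, 180, 180, 180].

INTERFACE

Orientations are given as [roll, pitch, yaw] about the fixed x, y, z axes, in that order (R = Rz(yaw) Ry(pitch) Rx(roll)).
In Python, from station import * gives the robot as it stands.
- The arm moves only by the tool play_rows, never from a script. Its argument "deltas" is a list that holds one entry, the list of rows, each a list of 7 numbers: the shift along the world's x, y, z in cm, then the turn, a rotation vector about the world's x, y, z in degrees, then the opening, from 0 (shut) to 1 (fully open). In form: [[[dx, dy, dz, rx, ry, rz, gripper], ...]]. A call has 1 to 10 rows; each row shifts and turns the commanded pose from where the row before left it; what a row does not reach is not made up. A row lasts 1/8 s, in which the tool goes at most 62.5 mm and 10.7 degrees, less where a joint would pass 70% of its speed; a pose out of reach is approached as far as the arm can. A call is refused whole if a number of a shift passes 6.25 or a number of a turn 10.7, either way. A call with a gripper value outside its range is refused whole. The fingers move at their own pace and stop on an object; "squeeze" is the grip in N (left out, the last holds). Time passes only in rows, so rows that do not move let the fingers close. It gives the time, the measured TCP pose, the force, the opening and the grip force at its end, in the units of the state.
- read_state(): the state, without advancing time (a new reading comes with each control period).
- snapshot(name): name is "side" or "top"; returns a dict with "pixels" (480x640x3 uint8, red, green, blue), "fov_y" (degrees; the focal length in pixels is half the picture's height over the tangent of half this angle, whatever the lens; pixels are square), "cx", "cy" (the principal point, pixels), "k1" (the pictures are not rectified: a ray, as slopes to the right and down, at radius r is drawn at 1 + k1 r^2 times it, then the intrinsics apply), "T" (4x4, takes a point from camera to world coordinates). Camera axes: x right, y up, looking along -z (the intrinsics and any distortion apply to the point x, -y, -z); pixel columns grow to the right and rows downward; lengths in m; the calibration is good to about 2 mm. A picture is of the moment at which its call begins. There is no depth.
- finish_job(): hands the job in; it is judged then, once.
The state is a dict: "time": time; "joints": joint angles; "joint_velocities": joint speeds; "effort": joint torques, N m; "tool_pos": TCP position; "tool_rot": TCP orientation; "ft_force": force on the tool from outside, world axes, zero at the start; "wrist_torque": the same for the moment, N m; "opening": opening from 0.0 (shut) to 1.0 (fully open); "gripper_force": force on a finger pad.
Only numpy, scipy, OpenCV 4.12 (cv2) and the standard library are available. Lean on these libraries where they do the work, as an engineer would, in place of code of your own. Each camera call takes 0.05 s, during which the arm holds its last target. There are 200 camera calls.

## Working session

There is one attempt and no reset: what is moved stays moved. The work goes in short steps, Python scripts to look and compute and a tool call to move; the robot and the scene stay as the last step left them, time stands still between calls to the robot, and variables do not carry over. Pictures are saved under pics/ and viewed, at most 10 in all, crops included, and the job is handed in when it is done.

Besides the shell and the picture viewer there is one more tool, called after ">>>" as name([rows], argument=value, ...), one row to a line, values as JSON. play_rows: Moves the arm, as the interface text tells. Its arguments: {"type":"object","properties":{"deltas":{"type":"array"},"squeeze":{"type":"number"}},"required":["deltas"]}

```bash
mkdir -p pics
cat > h.py <<'E'
from station import *
import numpy as np, cv2
def shot(name, f=None):
    s=snapshot(name)
    if f: cv2.imwrite('pics/'+f, s['pixels'][:,:,::-1])
    return s
def K(s):
    f=240/np.tan(np.radians(s['fov_y']/2)); return np.array([[f,0,s['cx']],[0,f,s['cy']],[0,0,1.]])
def ray(s,uv):
    # r-dependence: drawn = ideal*(1+k1 r^2)
    p=cv2.undistortPoints(np.array([[uv]],float),K(s),np.array([s['k1'],0,0,0.]))[0,0]
    T=np.array(s['T']); return T[:3,3], T[:3,:3]@np.array([p[0],-p[1],-1])
def onz(s,uv,z):
    o,d=ray(s,uv); return o+d*(z-o[2])/d[2]
def proj(s,P):
    T=np.array(s['T']); c=T[:3,:3].T@(np.array(P,float)-T[:3,3]); c=np.array([c[0],-c[1],-c[2]])
    return cv2.projectPoints(c[None],np.zeros(3),np.zeros(3),K(s),np.array([s['k1'],0,0,0.]))[0][0,0]
E
python3 - <<'E'
from h import *
for n in('top','side'):
    s=shot(n,n+'0.png'); print(n,s['fov_y'],s['k1'],np.round(s['T'],3).tolist())
print(read_state())
E
```

```text
top 52.61409963541374 -0.021210589838489245 [[0.01, 0.98, -0.2, 0.318], [-1.0, 0.009, -0.008, 0.007], [-0.006, 0.2, 0.98, 1.128], [0.0, 0.0, 0.0, 1.0]]
side 50.69264811384479 -0.13937300388395443 [[0.952, 0.182, -0.248, 0.256], [-0.308, 0.555, -0.773, -0.771], [-0.003, 0.812, 0.584, 0.678], [0.0, 0.0, 0.0, 1.0]]
{'time': 0.1, 'joints': array([ 6.33675631e+01,  1.36779711e+01, -8.08924938e-01,  7.55843130e+01,
       -7.47210381e-04,  8.99972751e+01]), 'joint_velocities': array([-0.02810637, -0.09533944,  0.142471  , -0.12916532, -0.02274697,
       -0.03522699]), 'effort': array([ 4.34535950e-04, -5.39717996e+01,  3.46999168e+01,  1.33314615e-02,
        1.47552219e-04, -5.87239356e-06]), 'tool_pos': array([0.23518817, 0.46898764, 0.23075944]), 'tool_rot': array([-1.79928791e+02,  7.43823211e-04,  1.53370289e+02]), 'ft_force': array([-0.17990242,  0.59283876, -0.77589512]), 'wrist_torque': array([-0.0327306 ,  0.0034759 , -0.04022934]), 'gripper_force': 0.0, 'opening': 0.9991775519015808}
```

View pics/top0.png

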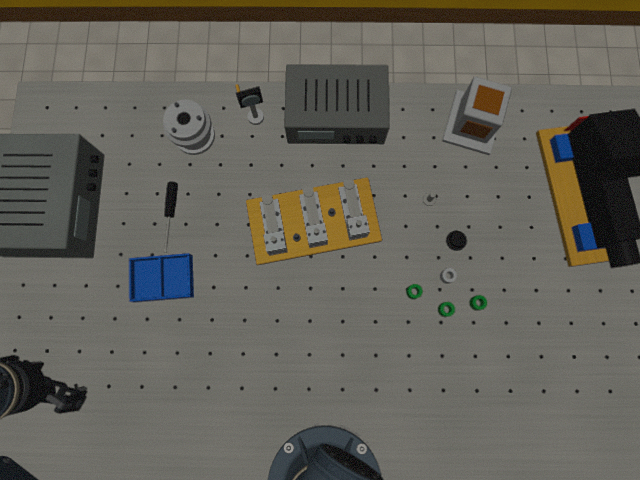

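View pics/side0.png

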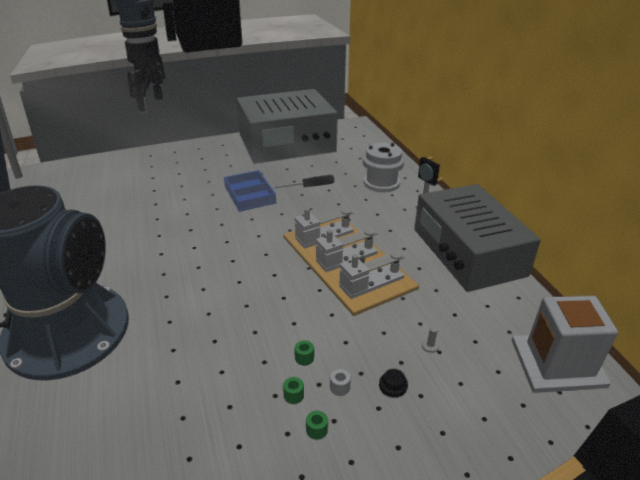

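The top view shows the brass plate around (315,222), with corners near (247,200), (368,179), (382,241) and (258,264). The posts are on the near side and the buttons on the far side. The plain collar is at (449,275), with green look-alikes below it. The side view has the collar at (340,381).

```bash
cat > m.py <<'E'
from h import *
s=shot('top'); im=s['pixels'][:,:,::-1].copy(); hsv=cv2.cvtColor(im,cv2.COLOR_BGR2HSV)
m=cv2.inRange(hsv,(12,110,100),(28,255,255)); m[:160]=0;m[280:]=0;m[:,:230]=0;m[:,400:]=0
pts=np.argwhere(m)[:,::-1]; hull=cv2.convexHull(pts.astype(np.int32))[:,0]
W=np.array([onz(s,p,0.012)[:2] for p in hull.astype(float)])
r=cv2.minAreaRect((W*1000).astype(np.float32)); box=cv2.boxPoints(r); print(r)
c=np.array(r[0])/1000
e=[box[1]-box[0],box[2]-box[1]]; e=max(e,key=np.linalg.norm); e=e/np.linalg.norm(e)
if e[1]<0:e=-e
yaw=np.arctan2(-e[0],e[1]); print('yaw',np.degrees(yaw),'c',c)
ex=np.array([np.cos(yaw),np.sin(yaw)])
# collar: light blob
def blob(s,x0,x1,y0,y1):
    g=s['pixels'][y0:y1,x0:x1].astype(int)
    return g
top=s
sd=shot('side')
for sn,n,(u,v) in((top,'t',(449,275)),(sd,'s',(340,378))):
    print(n,[onz(sn,(u,v),z)[:2].round(4).tolist() for z in(0,.015,.03)])
vis=[]
for sn,(x0,x1,y0,y1) in((top,(235,400,165,275)),(sd,(275,425,195,315)),(top,(430,470,255,295)),(sd,(320,362,360,402))):
    g=sn['pixels'][y0:y1,x0:x1,::-1]; vis.append(cv2.resize(g,(400,300) if x1-x0>100 else (300,300),interpolation=cv2.INTER_CUBIC))
cv2.imwrite('pics/v1.png',np.vstack([np.hstack([vis[0],vis[1]]),np.hstack([vis[2],vis[3],np.zeros((300,200,3),np.uint8)])]))
E
python3 m.py
```

```text
((583.3089599609375, 34.24028015136719), (158.56149291992188, 297.90380859375), 11.526623725891113)
yaw 11.526617 c [0.58330896 0.03424028]
t [[0.4568, -0.2847], [0.4549, -0.2808], [0.4531, -0.2769]]
s [[0.4632, -0.2603], [0.4586, -0.2716], [0.454, -0.2829]]
```

View pics/v1.png

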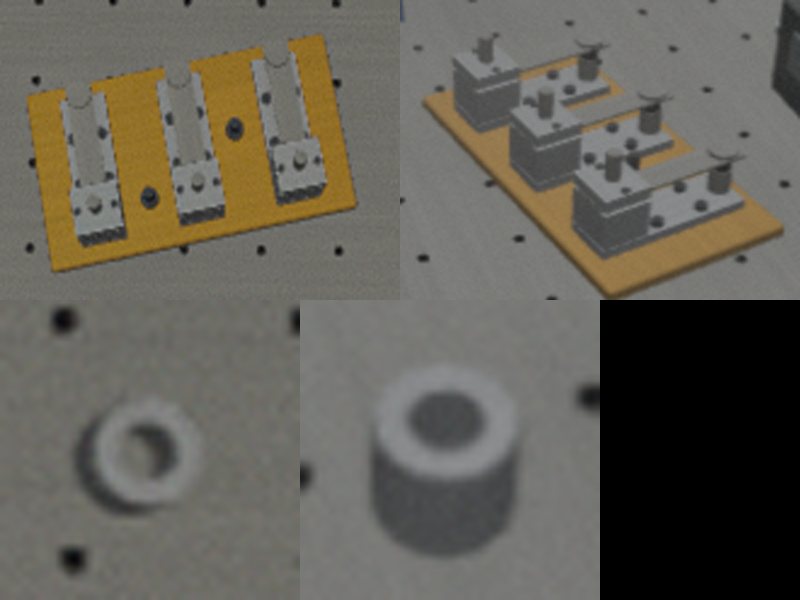

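The crops show the post tops in the top view at about (274,239), (316,231) and (359,222), and in the side view at (307,211), (330,231) and (355,256). The collar's rim centre is at (449.7,275.4) in the top view and (340.4,377.1) in the side view.

```bash
cat > tri.py <<'E'
from h import *
t=shot('top'); s=shot('side')
def tri(a,b):
    A=np.zeros((3,3));B=np.zeros(3);L=[]
    for sn,uv in((t,a),(s,b)):
        o,d=ray(sn,uv); d=d/np.linalg.norm(d); P=np.eye(3)-np.outer(d,d); A+=P;B+=P@o;L.append((P,o))
    X=np.linalg.solve(A,B); return X.round(4),[round(float(np.linalg.norm(P@(X-o)))*1e3,1) for P,o in L]
yaw=np.radians(11.53);ex=np.array([np.cos(yaw),np.sin(yaw)]);ey=np.array([-ex[1],ex[0]]);c=np.array([.5833,.0342])
for n,a,b,z in(('L',(273.8,239),(306.9,211),.0975),('M',(316.3,230.8),(329.7,231.4),.0975),('R',(358.8,222.3),(354.9,255.8),.0975),('col',(449.7,275.4),(340.4,377.1),.03)):
    X,e=tri(a,b); A=onz(t,a,z)[:2];B=onz(s,b,z)[:2]; print(n,X,e,A.round(4),B.round(4),'plate',[( (p-c)@ex).round(4) for p in(A,B)],[((p-c)@ey).round(4) for p in(A,B)])
# plate corners in the side view
im=s['pixels'][:,:,::-1]; hsv=cv2.cvtColor(im.copy(),cv2.COLOR_BGR2HSV)
m=cv2.inRange(hsv,(8,100,60),(28,255,255)); M=np.zeros_like(m); M[190:315,275:425]=m[190:315,275:425]
h=cv2.convexHull(np.argwhere(M)[:,::-1].astype(np.int32))[:,0].astype(float)
W=np.array([onz(s,p,.012)[:2] for p in h])*1000
print(cv2.minAreaRect(W.astype(np.float32)))
E
python3 tri.py
```

```text
L [0.5215 0.1166 0.0926] [1.0, 1.0] [0.5195 0.1162] [0.5203 0.1093] plate [np.float64(-0.0461), np.float64(-0.0467)] [np.float64(0.0931), np.float64(0.0862)]
M [0.5406 0.0242 0.0954] [1.7, 1.7] [0.5385 0.0245] [0.5414 0.0214] plate [np.float64(-0.0458), np.float64(-0.0436)] [np.float64(-0.0006), np.float64(-0.0042)]
R [ 0.5597 -0.0682  0.0959] [1.0, 1.0] [ 0.5583 -0.0678] [ 0.5599 -0.0701] plate [np.float64(-0.0449), np.float64(-0.0438)] [np.float64(-0.095), np.float64(-0.0975)]
col [ 0.4542 -0.2795  0.0276] [1.7, 1.7] [ 0.4522 -0.2784] [ 0.4553 -0.2814] plate [np.float64(-0.1909), np.float64(-0.1885)] [np.float64(-0.2801), np.float64(-0.2836)]
((583.376953125, 28.53619384765625), (160.8171844482422, 303.6046447753906), 11.46060848236084)
```

>>> play_rows([
  [[3.83, -3.32, 0, 0, 0, 2.66, 0], [3.83, -3.32, 0, 0, 0, 2.66, 0], [3.83, -3.32, 0, 0, 0, 2.66, 0], [3.83, -3.32, 0, 0, 0, 2.66, 0], [3.83, -3.32, 0, 0, 0, 2.66, 0], [3.83, -3.32, -1, 0, 0, 2.66, 0], [3.83, -3.32, -2, 0, 0, 2.66, 0], [3.83, -3.32, -3, 0, 0, 2.66, 0], [3.83, -3.32, -3, 0, 0, 2.66, 0], [3.83, -3.32, -3, 0, 0, 2.66, 0]],
], squeeze=30)

```text
time: 1.55
tool_pos: [0.6195, 0.136, 0.1103]
tool_rot: [180.0, 0.0, -179.9]
ft_force: [0.4, 0.4, 0.6]
opening: -0.001
gripper_force: 0.0
```

```bash
python3 -c "
from h import *
s=read_state();print(s['time'],s['joints'].round(1),s['tool_pos'].round(4),s['tool_rot'].round(1),s['ft_force'].round(2),s['opening'])
a=shot('top');b=shot('side')
A=cv2.resize(np.ascontiguousarray(a['pixels'][150:270,230:390,::-1]),(400,300),interpolation=2)
B=cv2.resize(np.ascontiguousarray(b['pixels'][150:300,275:475,::-1]),(400,300),interpolation=2)
cv2.imwrite('pics/p1.png',np.hstack([A,B]))"
```

```text
1.55 [12.4 27.6  2.3 64.7 -0.  12.3] [0.6195 0.136  0.1103] [ 180.     0.  -179.9] [0.45 0.42 0.58] -0.0010584252183807495
```

View pics/p1.png

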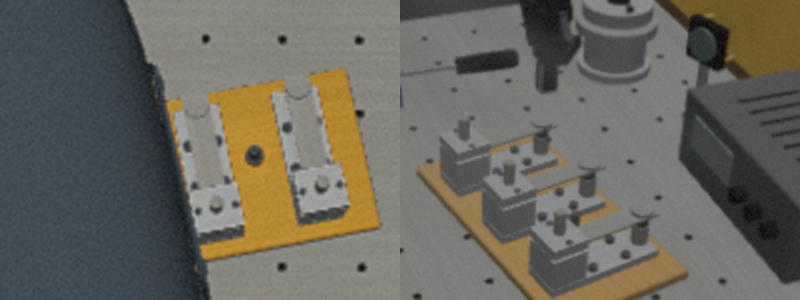

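>>> play_rows([
  [[0, 0, -2.5, 0, 0, 0, 0], [0, 0, -1.7, 0, 0, 0, 0], [0, 0, -0.2, 0, 0, 0, 0], [0, 0, 0, 0, 0, 0, 0]],
])

```text
time: 2.15
tool_pos: [0.6184, 0.1376, 0.068]
tool_rot: [180.0, 0.0, 180.0]
ft_force: [0.5, 1.0, 0.5]
opening: 0.002
gripper_force: 0.0
```

>>> play_rows([
  [[0, 0, -0.2, 0, 0, 0, 0], [0, 0, -0.2, 0, 0, 0, 0], [0, 0, -0.2, 0, 0, 0, 0], [0, 0, 0, 0, 0, 0, 0], [0, 0, 0, 0, 0, 0, 0]],
])

```text
time: 2.78
tool_pos: [0.6186, 0.1374, 0.0616]
tool_rot: [180.0, 0.0, 180.0]
ft_force: [0.7, 1.2, 2.0]
opening: 0.0
gripper_force: 1.5
```

>>> play_rows([
  [[0, 0, -0.2, 0, 0, 0, 0], [0, 0, -0.2, 0, 0, 0, 0], [0, 0, 0, 0, 0, 0, 0], [0, 0, 0, 0, 0, 0, 0]],
])

```text
time: 3.28
tool_pos: [0.6188, 0.1374, 0.058]
tool_rot: [180.0, 0.1, 180.0]
ft_force: [-0.4, -0.1, 8.7]
opening: 0.003
gripper_force: 4.0
```

>>> play_rows([
  [[0, 0, -0.1, 0, 0, 0, 0], [0, 0, -0.1, 0, 0, 0, 0], [0, 0, 0, 0, 0, 0, 0], [0, 0, 0, 0, 0, 0, 0]],
])

```text
time: 3.78
tool_pos: [0.6189, 0.1374, 0.0563]
tool_rot: [180.0, 0.1, 180.0]
ft_force: [-0.1, 0.5, 11.0]
opening: 0.001
gripper_force: 5.2
```

>>> play_rows([
  [[0, 0, -0.05, 0, 0, 0, 0], [0, 0, 0, 0, 0, 0, 0], [0, 0, 0, 0, 0, 0, 0]],
])

```text
time: 4.15
tool_pos: [0.6189, 0.1375, 0.0561]
tool_rot: [180.0, 0.1, 180.0]
ft_force: [-1.2, 0.1, 14.3]
opening: -0.002
gripper_force: 6.6
```

```bash
python3 -c "
from h import *
s=read_state();print(s['time'],s['tool_pos'].round(4),s['ft_force'].round(2),s['wrist_torque'].round(3))
b=shot('side')
B=cv2.resize(np.ascontiguousarray(b['pixels'][180:300,275:435,::-1]),(800,600),interpolation=2)
cv2.imwrite('pics/p2.png',B)
s=read_state();print(s['time'],s['tool_pos'].round(4),s['ft_force'].round(2))"
```

```text
4.15 [0.6189 0.1375 0.0561] [-1.22  0.08 14.32] [ 0.039  0.437 -0.022]
4.2 [0.6189 0.1374 0.0561] [-1.31  0.26 13.66]
```

View pics/p2.png

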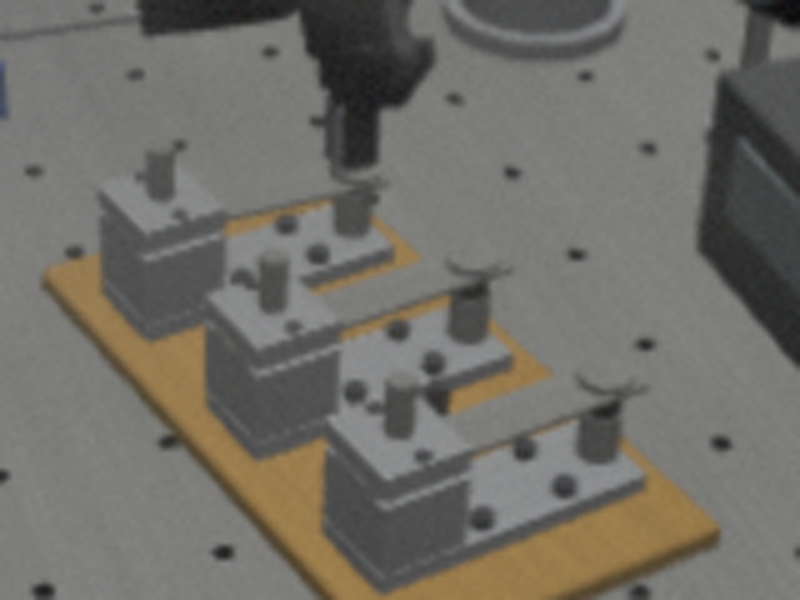

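The picture shows the shut fingers on the left button, near (355,175) in the crop, with the blade down on its stop pillar. The force is climbing steeply with little travel, so this one is at its stop. On to the middle.

>>> play_rows([
  [[0, 0, -0.03, 0, 0, 0, 0], [0, 0, 0, 0, 0, 0, 0], [0, 0, 0, 0, 0, 0, 0]],
])

```text
time: 4.58
tool_pos: [0.6189, 0.1374, 0.056]
tool_rot: [180.0, 0.1, 180.0]
ft_force: [-2.9, 0.5, 15.9]
opening: -0.001
gripper_force: 7.6
```

>>> play_rows([
  [[0, 0, 1, 0, 0, 0, 0], [0, 0, 2, 0, 0, 0, 0], [1.0, -4.65, 0, 0, 0, 0, 0], [1.1, -4.66, 0, 0, 0, 0, 0], [0, 0, -1.0, 0, 0, 0, 0], [0, 0, -0.9, 0, 0, 0, 0], [0, 0, 0, 0, 0, 0, 0], [0, 0, 0, 0, 0, 0, 0]],
])

```text
time: 5.58
tool_pos: [0.6391, 0.0452, 0.0654]
tool_rot: [-180.0, -0.0, -180.0]
ft_force: [0.2, 0.3, 0.0]
opening: 0.001
gripper_force: 0.0
```

>>> play_rows([
  [[0, 0, -0.2, 0, 0, 0, 0], [0, 0, -0.2, 0, 0, 0, 0], [0, 0, -0.2, 0, 0, 0, 0], [0, 0, 0, 0, 0, 0, 0], [0, 0, 0, 0, 0, 0, 0]],
])

```text
time: 6.2
tool_pos: [0.6395, 0.0443, 0.0597]
tool_rot: [180.0, 0.0, 180.0]
ft_force: [0.3, 1.9, 2.2]
opening: -0.001
gripper_force: 1.2
```

>>> play_rows([
  [[0, 0, -0.2, 0, 0, 0, 0], [0, 0, 0, 0, 0, 0, 0], [0, 0, 0, 0, 0, 0, 0], [0, 0, 0, 0, 0, 0, 0]],
])

```text
time: 6.7
tool_pos: [0.6395, 0.0442, 0.0576]
tool_rot: [180.0, 0.0, 180.0]
ft_force: [1.9, 2.0, 2.9]
opening: -0.0
gripper_force: 1.9
```

>>> play_rows([
  [[0, 0, -0.1, 0, 0, 0, 0], [0, 0, -0.1, 0, 0, 0, 0], [0, 0, 0, 0, 0, 0, 0], [0, 0, 0, 0, 0, 0, 0]],
])

```text
time: 7.2
tool_pos: [0.6396, 0.0442, 0.0561]
tool_rot: [180.0, 0.0, 180.0]
ft_force: [0.8, 2.8, 8.5]
opening: 0.0
gripper_force: 4.2
```

>>> play_rows([
  [[0, 0, -0.05, 0, 0, 0, 0], [0, 0, 0, 0, 0, 0, 0], [0, 0, 0, 0, 0, 0, 0]],
])

```text
time: 7.58
tool_pos: [0.6396, 0.0442, 0.056]
tool_rot: [180.0, 0.1, 180.0]
ft_force: [-0.3, 3.5, 10.8]
opening: 0.004
gripper_force: 5.8
```

>>> play_rows([
  [[0, 0, -0.06, 0, 0, 0, 0], [0, 0, 0, 0, 0, 0, 0], [0, 0, 0, 0, 0, 0, 0]],
])

```text
time: 7.95
tool_pos: [0.6397, 0.0442, 0.0559]
tool_rot: [180.0, 0.1, 180.0]
ft_force: [-1.9, 3.1, 15.7]
opening: 0.004
gripper_force: 7.8
```

>>> play_rows([
  [[0, 0, 1, 0, 0, 0, 0], [0, 0, 2, 0, 0, 0, 0], [0.95, -4.65, 0, 0, 0, 0, 0], [0.95, -4.66, 0, 0, 0, 0, 0], [0, 0, -1.0, 0, 0, 0, 0], [0, 0, -0.9, 0, 0, 0, 0], [0, 0, 0, 0, 0, 0, 0], [0, 0, 0, 0, 0, 0, 0]],
])

```text
time: 8.95
tool_pos: [0.6581, -0.048, 0.0653]
tool_rot: [-180.0, -0.0, -180.0]
ft_force: [-0.6, 0.3, 0.2]
opening: -0.003
gripper_force: 0.0
```

>>> play_rows([
  [[0, 0, -0.2, 0, 0, 0, 0], [0, 0, -0.2, 0, 0, 0, 0], [0, 0, -0.2, 0, 0, 0, 0], [0, 0, 0, 0, 0, 0, 0], [0, 0, 0, 0, 0, 0, 0]],
])

```text
time: 9.57
tool_pos: [0.6587, -0.0486, 0.0598]
tool_rot: [180.0, 0.1, 180.0]
ft_force: [1.6, 3.5, 4.3]
opening: -0.001
gripper_force: 2.3
```

>>> play_rows([
  [[0, 0, -0.2, 0, 0, 0, 0], [0, 0, 0, 0, 0, 0, 0], [0, 0, 0, 0, 0, 0, 0], [0, 0, 0, 0, 0, 0, 0]],
])

```text
time: 10.07
tool_pos: [0.6588, -0.0487, 0.058]
tool_rot: [180.0, 0.1, 180.0]
ft_force: [0.2, 4.0, 6.2]
opening: 0.003
gripper_force: 3.3
```

>>> play_rows([
  [[0, 0, -0.1, 0, 0, 0, 0], [0, 0, -0.1, 0, 0, 0, 0], [0, 0, 0, 0, 0, 0, 0], [0, 0, 0, 0, 0, 0, 0]],
])

```text
time: 10.58
tool_pos: [0.6588, -0.0486, 0.0562]
tool_rot: [180.0, 0.1, 180.0]
ft_force: [0.5, 3.9, 8.4]
opening: 0.001
gripper_force: 4.3
```

>>> play_rows([
  [[0, 0, -0.06, 0, 0, 0, 0], [0, 0, 0, 0, 0, 0, 0], [0, 0, 0, 0, 0, 0, 0]],
])

```text
time: 10.95
tool_pos: [0.6588, -0.0486, 0.056]
tool_rot: [180.0, 0.1, 180.0]
ft_force: [-1.0, 4.8, 10.6]
opening: -0.001
gripper_force: 5.6
```

Middle is clearly the softest: about 2.9 N at z = 57.6 mm, against 8.7 N left and 6.2 N right at about 58 mm. I'll finish this press and go for the collar.

>>> play_rows([
  [[0, 0, -0.06, 0, 0, 0, 0], [0, 0, 0, 0, 0, 0, 0], [0, 0, 0, 0, 0, 0, 0]],
])

```text
time: 11.32
tool_pos: [0.6589, -0.0486, 0.0558]
tool_rot: [180.0, 0.1, 180.0]
ft_force: [-2.6, 5.0, 15.4]
opening: 0.002
gripper_force: 7.5
```

>>> play_rows([
  [[0, 0, 1, 0, 0, 0, 0], [0, 0, 3, 0, 0, 0, 0], [-4.0, -4.6, 1, 0, 0, 0, 0], [-4.1, -4.6, 0, 0, 0, 0, 0.65], [-4.1, -4.6, 0, 0, 0, 0, 0.65], [-4.1, -4.6, 0, 0, 0, 0, 0.65], [-4.1, -4.7, 0, 0, 0, 0, 0.65], [0, 0, 0, 0, 0, 0, 0.65], [0, 0, 0, 0, 0, 0, 0.65], [0, 0, 0, 0, 0, 0, 0.65]],
])

```text
time: 12.58
tool_pos: [0.4548, -0.2792, 0.104]
tool_rot: [-180.0, -0.0, -180.0]
ft_force: [0.4, 0.1, 0.6]
opening: 0.653
gripper_force: 0.0
```

```bash
python3 -c "
from h import *
s=read_state();print(s['time'],s['tool_pos'].round(4),s['joints'].round(1),s['opening'])
a=shot('top');b=shot('side')
A=cv2.resize(np.ascontiguousarray(a['pixels'][210:330,390:510,::-1]),(400,400),interpolation=2)
B=cv2.resize(np.ascontiguousarray(b['pixels'][270:420,270:420,::-1]),(400,400),interpolation=2)
cv2.imwrite('pics/p3.png',np.hstack([A,B])); print(proj(b,(.454,-.28,.03)),proj(b,s['tool_pos']),proj(a,(.454,-.28,.03)))"
```

```text
12.575 [ 0.4548 -0.2792  0.104 ] [-31.5  18.7 -13.1  58.2  -0.  -31.6] 0.6528944827742609
[339.36847268 376.64301506] [341.05380561 344.81447164] [450.35154598 274.61769835]
```

View pics/p3.png

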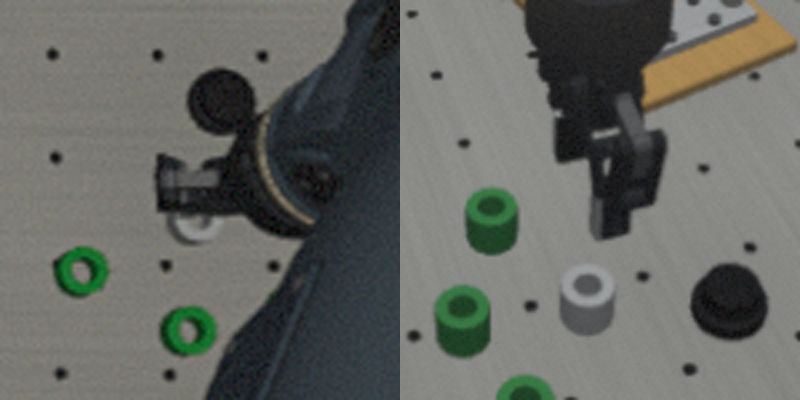

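The side view has the open fingers right above the collar, which is at (587,300) in the crop. The neighbours are clear.

>>> play_rows([
  [[-0.05, -0.05, -4.0, 0, 0, 0, 0.65], [0, 0, -4.0, 0, 0, 0, 0.65], [0, 0, -2.0, 0, 0, 0, 0.65], [0, 0, 0, 0, 0, 0, 0.65], [0, 0, 0, 0, 0, 0, 0.38], [0, 0, 0, 0, 0, 0, 0.2], [0, 0, 0, 0, 0, 0, 0.2], [0, 0, 0, 0, 0, 0, 0.2], [0, 0, 0, 0, 0, 0, 0.2], [0, 0, 0, 0, 0, 0, 0.2]],
], squeeze=30)

```text
time: 13.92
tool_pos: [0.4547, -0.2807, 0.0053]
tool_rot: [-180.0, 0.1, 180.0]
ft_force: [-0.3, 1.8, 6.7]
opening: 0.377
gripper_force: 30.6
```

```bash
python3 -c "
from h import *
s=read_state();print(s['time'],s['tool_pos'].round(4),s['ft_force'].round(1),s['opening'],s['gripper_force'])"
```

```text
13.925 [ 0.4547 -0.2807  0.0053] [-0.3  1.8  6.7] 0.3772945903365131 30.56496737524867
```

>>> play_rows([
  [[0, 0, 1, 0, 0, 0, 0.2], [0, 0, 5, 0, 0, 0, 0.2], [0, 0, 6, 0, 0, 0, 0.2], [0, 0, 1, 0, 0, 0, 0.2]],
])

```text
time: 14.42
tool_pos: [0.4555, -0.2817, 0.1388]
tool_rot: [-179.8, 0.3, 180.0]
ft_force: [-0.2, -0.7, -0.9]
opening: 0.375
gripper_force: 30.2
```

>>> play_rows([
  [[1.41, 5.07, 0, 0, 0, 0, 0.2], [1.41, 5.07, 0, 0, 0, 0, 0.2], [1.41, 5.07, 0, 0, 0, 0, 0.2], [1.41, 5.07, 0, 0, 0, 0, 0.2], [1.41, 5.07, 0, 0, 0, 0, 0.2], [1.41, 5.07, 0, 0, 0, 0, 0.2], [0, 0, 0, 0, 0, 0, 0.2], [0, 0, 0, 0, 0, 0, 0.2]],
])

```text
time: 15.42
tool_pos: [0.5377, 0.0237, 0.1336]
tool_rot: [-180.0, -0.1, -180.0]
ft_force: [0.1, 0.1, -0.2]
opening: 0.382
gripper_force: 30.3
```

```bash
python3 -c "
from h import *
s=read_state();print(s['time'],s['tool_pos'].round(4),s['ft_force'].round(1),s['opening'],s['gripper_force'])
a=shot('top');b=shot('side')
A=cv2.resize(np.ascontiguousarray(a['pixels'][180:280,250:350,::-1]),(300,300),interpolation=2)
B=cv2.resize(np.ascontiguousarray(b['pixels'][170:270,280:380,::-1]),(500,500),interpolation=2)
A=cv2.copyMakeBorder(A,0,200,0,0,0)
cv2.imwrite('pics/p4.png',np.hstack([A,B]));"
```

```text
15.425 [0.5377 0.0237 0.1336] [ 0.1  0.1 -0.2] 0.3819499719268294 30.276415217667818
```

View pics/p4.png

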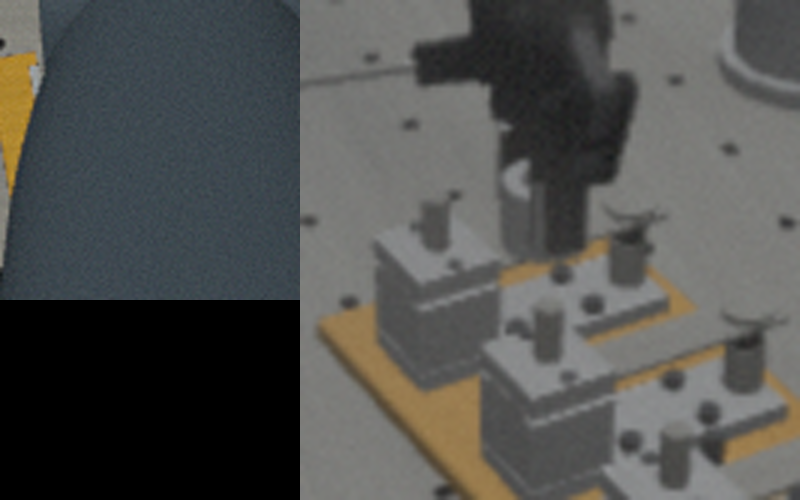

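The side view shows the collar in the grip with its left edge at about u=320, and the top rim's leftmost point at about (320,206). The middle post top is at (329.8,230.7). The arm hides the plate in the top view.

```bash
python3 -c "
from h import *
b=shot('side'); s=read_state(); p=s['tool_pos']; zb=p[2]-.0053
for dx,dy in((0,0),(.003,0),(0,.003)):
    th=np.radians(np.arange(0,360,5))
    for z in(zb,zb+.03):
        q=np.array([proj(b,(p[0]+dx+.017*np.cos(t),p[1]+dy+.017*np.sin(t),z)) for t in th]); i=q[:,0].argmin(); print(dx,dy,'left',q[i].round(1),'lowest',q[q[:,1].argmax()].round(1))
for P in((.5406,.0242),(.5395,.0235),(.5436,.0242),(.5406,.0212)):print(P,proj(b,(*P,.0975)).round(1),proj(b,(*P,.0715)).round(1))
g=b['pixels'].astype(int).sum(2)
for r in(208,212,216): print(r,g[r,312:332])
for r in(232,236): print(r,g[r,320:340])
print(g[198:226,322])
print('post col',g[222:250,330])
"
```

```text
0 0 left [319.5 218.2] lowest [328.  223.1]
0 0 left [319.6 205.3] lowest [328.1 210.1]
0.003 0 left [321. 218.] lowest [329.4 222.9]
0.003 0 left [321.  205.1] lowest [329.6 209.9]
0 0.003 left [319.  217.5] lowest [327.5 222.3]
0 0.003 left [319.1 204.6] lowest [327.6 209.4]
(0.5406, 0.0242) [328.9 230.7] [328.7 241.2]
(0.5395, 0.0235) [328.5 231. ] [328.3 241.5]
(0.5436, 0.0242) [330.3 230.5] [330.1 240.9]
(0.5406, 0.0212) [329.4 231.5] [329.2 242. ]
208 [313 354 354 360 357 349 354 309 247 270 346 387 400 374 233 233 221 164
 144 132]
212 [371 362 358 361 361 362 357 346 279 238 240 244 252 239 212 234 226 166
 148 144]
216 [406 404 396 381 363 368 359 346 274 245 252 247 253 241 222 236 229 176
 162 153]
232 [362 397 406 405 402 397 343 257 282 300 313 297 305 397 411 396 372 253
 226 233]
236 [377 275 268 259 233 234 260 225 229 229 224 234 296 401 390 322 266 253
 260 280]
[142 137 135 145 210 362 403 408 400 396 346 270 248 239 240 235 244 256
 252 253 249 245 271 310 294 306 340 354]
post col [276 269 269 252 336 396 408 388 368 356 313 252 236 228 224 234 223 234
 228 243 314 394 417 419 418 416 354 259]
```

>>> play_rows([
  [[0.3, -0.1, -1.0, 0, 0, 0, 0.2], [0, 0, -1.5, 0, 0, 0, 0.2], [0, 0, 0, 0, 0, 0, 0.2], [0, 0, 0, 0, 0, 0, 0.2], [0, 0, 0, 0, 0, 0, 0.2]],
])

```text
time: 16.2
tool_pos: [0.5416, 0.0228, 0.1095]
tool_rot: [-180.0, 0.0, 180.0]
ft_force: [0.6, 0.6, -0.3]
opening: 0.38
gripper_force: 30.3
```

>>> play_rows([
  [[0, 0, -0.4, 0, 0, 0, 0.2], [0, 0, -0.4, 0, 0, 0, 0.2], [0, 0, -0.2, 0, 0, 0, 0.2], [0, 0, 0, 0, 0, 0, 0.2]],
])

```text
time: 16.7
tool_pos: [0.5413, 0.0228, 0.0989]
tool_rot: [-180.0, -0.0, 180.0]
ft_force: [0.3, 0.5, -1.0]
opening: 0.372
gripper_force: 30.3
```

```bash
python3 -c "
from h import *
s=read_state();print(s['time'],s['tool_pos'].round(4),s['ft_force'].round(1),s['wrist_torque'].round(2))
b=shot('side')
B=cv2.resize(np.ascontiguousarray(b['pixels'][190:260,290:370,::-1]),(640,560),interpolation=2)
cv2.imwrite('pics/p5.png',B)"
```

```text
16.7 [0.5413 0.0228 0.0989] [ 0.3  0.5 -1. ] [ 0.   -0.04  0.03]
```

View pics/p5.png

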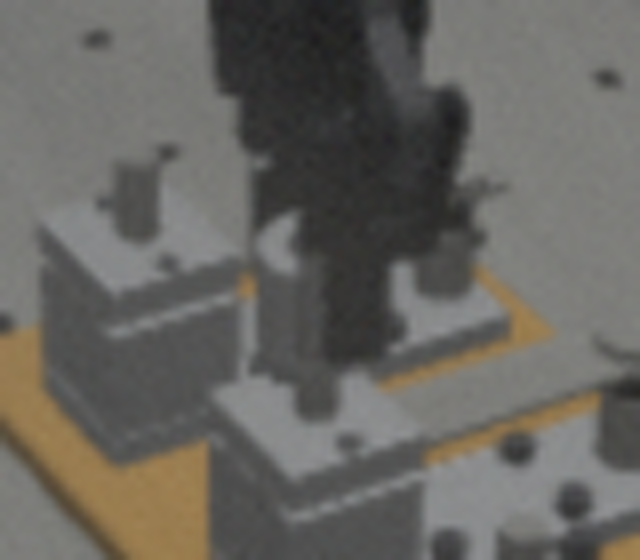

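The collar's bottom is 4 mm below the post top with no contact force, and the post enters it at crop (318,385). I'll keep going down.

>>> play_rows([
  [[0, 0, -0.5, 0, 0, 0, 0.2], [0, 0, -0.5, 0, 0, 0, 0.2], [0, 0, -0.5, 0, 0, 0, 0.2], [0, 0, -0.4, 0, 0, 0, 0.2], [0, 0, 0, 0, 0, 0, 0.2], [0, 0, 0, 0, 0, 0, 0.2]],
])

```text
time: 17.5
tool_pos: [0.5415, 0.0228, 0.0803]
tool_rot: [-180.0, 0.0, 180.0]
ft_force: [0.1, -0.5, -1.4]
opening: 0.372
gripper_force: 30.3
```

>>> play_rows([
  [[0, 0, -0.2, 0, 0, 0, 0.2], [0, 0, -0.1, 0, 0, 0, 0.2], [0, 0, 0, 0, 0, 0, 0.2], [0, 0, 0, 0, 0, 0, 0.2]],
])

```text
time: 18.0
tool_pos: [0.5414, 0.0228, 0.0772]
tool_rot: [-180.0, 0.0, 180.0]
ft_force: [0.2, -0.7, -0.8]
opening: 0.377
gripper_force: 30.3
```

>>> play_rows([
  [[0, 0, 0, 0, 0, 0, 0.5], [0, 0, 0, 0, 0, 0, 0.6], [0, 0, 0, 0, 0, 0, 0.6], [0, 0, 0, 0, 0, 0, 0.6]],
])

```text
time: 18.5
tool_pos: [0.5415, 0.0228, 0.0772]
tool_rot: [-180.0, 0.0, 180.0]
ft_force: [0.5, -0.3, -0.7]
opening: 0.604
gripper_force: 0.0
```

>>> play_rows([
  [[0, 0, 1, 0, 0, 0, 0.6], [0, 0, 3, 0, 0, 0, 0.6], [0, 0, 5, 0, 0, 0, 0.6], [0, 0, 5, 0, 0, 0, 0.6], [-5, 0, 3, 0, 0, 0, 0.6], [-6, 0, 0, 0, 0, 0, 0.6], [-6, 0, 0, 0, 0, 0, 0.6], [0, 0, 0, 0, 0, 0, 0.6]],
])

```text
time: 19.5
tool_pos: [0.3678, 0.0227, 0.2483]
tool_rot: [-180.0, 0.0, 180.0]
ft_force: [0.7, -0.1, 0.1]
opening: 0.6
gripper_force: 0.0
```

```bash
python3 -c "
from h import *
s=read_state();print(s['time'],s['tool_pos'].round(4),s['ft_force'].round(1))
b=shot('side')
B=cv2.resize(np.ascontiguousarray(b['pixels'][190:310,275:435,::-1]),(800,600),interpolation=2)
cv2.imwrite('pics/p6.png',B)"
```

```text
19.5 [0.3678 0.0227 0.2483] [ 0.7 -0.1  0.1]
```

View pics/p6.png

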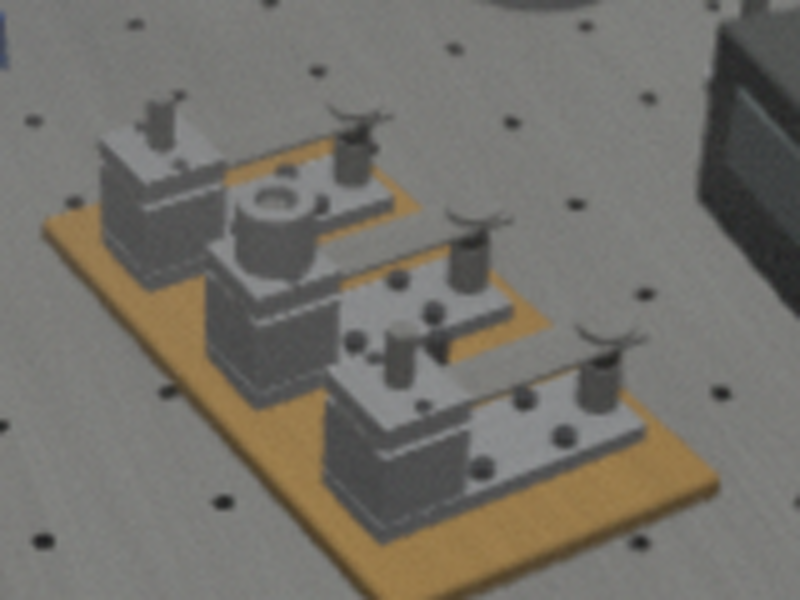

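The collar sits flat on the middle clamp, with its rim at crop (275,198), and the gripper is clear. Handing in.

```bash
python3 -c "
from station import *
print(finish_job())"
```

```text
the job is handed in; nothing more can be done
None
```

The job is handed in: I pressed the blades left, middle, right to their stops (about 16 N at most), found the middle one softest, and left the collar fully down on its post with the gripper clear; the judge's result was not shown.

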